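# Nest the specimen-prop angle sections on their stand and lock the keeper

### The arm

A 7-joint arm with a two-finger parallel gripper is mounted at the origin on a cart in front of the work surface, level with it; the furniture and walls round the work are solid. World frame = base frame: x ahead of the robot, y to its left, z up, the work surface at z = 0. Lengths are in m, angles in rad, forces in N, time in s.
With the tool pointing down it reaches from about 0.4 to 0.875 m from the base axis. Payload 19.3 kg.
Tool frame: the origin (TCP) lies at the very end of the fingers, on their centre line; the grasp point (between the pads) lies 19 mm behind it; z points along the fingers, y is the line along which they close (so a half turn about z gives the same grasp; the last joint's range is limited). The gripper opens to 85 mm and grips with 20 to 120 N. Pads are 22 mm wide; open, the fingers measure 114 mm over their backs; the gripper's body (76 mm by 85 mm) begins 54 mm behind the grasp point. The pads swing forward as they close: fully open they stand 13 mm farther back than shut.
Start: joints at [-1.206, 0.521, -0.036, 1.599, 0.021, 1.021, -0.113], TCP at [0.263, 0.567, 0.231] pointing down, gripper open.
Joint ranges: [-2.91, 2.91], [-0.3, 2.13], [-1.5, 1.42], [0.17, 2.43], [-1.26, 4.41], [0.16, 1.93], [-2.52, 2.52]. Speed limits (rad/s): [1.89, 1.89, 2.39, 2.39, 3.01, 3.01, 3.01].

### API

Orientations are given as [roll, pitch, yaw] about the fixed x, y, z axes, in that order (R = Rz(yaw) Ry(pitch) Rx(roll)).
In Python, from workcell import bot gives the robot as it stands.
- The arm moves only by the tool servo_tool, never from a script. Its argument "plan" is a list of rows, each a list of 7 numbers: the finger opening in cm, from 0 to 8.54, then the shift along the tool's x, y, z in cm, then the turn, a rotation vector about the tool's x, y, z in degrees. In form: [[fingers, x, y, z, wx, wy, wz], ...]. A call has 1 to 10 rows; each row is the pose to reach, as a shift and turn from the pose commanded when the call began, along the tool's axes at that moment; what a row does not reach only later rows make up. A row lasts 1/10 s, in which the tool goes at most 50 mm and 8.59 degrees, less where a joint would pass 70% of its speed; a pose out of reach is approached as far as the arm can. A call with a gripper value outside its range is refused whole. The fingers move at their own pace and stop on an object; "force" is the grip in N (left out, the last holds). Time passes only in rows, so rows that repeat a pose let the fingers close. It gives the time, the measured TCP pose, the force, the opening and the grip force at its end, in the units of the state.
- bot.observe(): the state, without advancing time (a new reading comes with each control period).
- bot.grab_frame(name): name is "scene" or "top" or "wrist"; returns a dict with "frame" (480x640x3 uint8, blue, green, red), "mtx" (3x3 intrinsics, pixels), "R" (3x3) and "t" (3): a world point X has camera coordinates R X + t; the wrist camera has in their place "T_tool_cam" (4x4, takes a point from camera to tool coordinates, whose origin is the TCP and whose axes are the flange's). Camera axes: x right, y down, z forward; pixel columns grow to the right and rows downward; lengths in m; the calibration is good to about 2 mm. A picture is of the moment at which its call begins: read the wrist's pose just before it. There is no depth.
- bot.job_done(): hands the job in; it is judged then, once.
The state is a dict: "clock": time; "qpos": joint angles; "qd": joint speeds; "joint_efforts": joint torques, N m; "position": TCP position; "tool_rot": TCP orientation; "force": force on the tool from outside, world axes, zero at the start; "moment": the same for the moment, N m; "grip_width": finger opening in m; "finger_force": force on a finger pad.
Only numpy, scipy, OpenCV 4.12 (cv2) and the standard library are available. Lean on these libraries where they do the work, as an engineer would, in place of code of your own. Each camera call takes 0.05 s, during which the arm holds its last target. There are 200 camera calls.

### The job

Put away the two metal angle sections that prop specimens: nest the silver-grey aluminium one over the black ridge of the stand, then nest the longer brass one over it, so that each sits fully down with the V's lined up and is centred along the ridge (overhanging alike at both ends). Then swing the red keeper arm fully home over them, and leave the eraser and the balance weight where they are.

Things in the scene. Friction and masses are not known exactly. Their poses are not given: they have to be found in the camera images.
- alu_center (a point): Centre, half-way up, of the loose pale silver-grey aluminium angle section (90 degree equal-leg angle), which stands like a roof, the outer edge of its V up: 54 mm long, 57 mm wide, 31 mm high; this point is 15.5 mm above the leg edges. Its ends are flat and upright: pinch it end to end from above. Axes: y along the V (its length), x across, z up. 45 g.
- brass_center (a point): Centre, half-way up, of the loose yellow brass angle section (90 degree equal-leg angle), which stands like a roof, the outer edge of its V up: 64 mm long, 57 mm wide, 31 mm high; this point is 15.5 mm above the leg edges. Its ends are flat and upright: pinch it end to end from above. Axes: y along the V (its length), x across, z up. 160 g.
- alu: The same section; origin at the centre of its underside, level with the leg edges, axes as for its centre. Each leg is 40 mm wide and 4 mm thick.
- brass: The same section; origin at the centre of its underside, level with the leg edges, axes as for its centre. Each leg is 40 mm wide and 4 mm thick.
- stand: Fixed stand, origin on the table below the middle of its ridge; y along the ridge, x across, z up. Dark wood base, x from -43 to +69 mm, y from -42 to +42 mm, 12 mm thick. Black roof-shaped ridge, 44 mm long, edge at x = 0, 50 mm above the table, flanks at 45 degrees. Steel keeper post, 12 mm thick, at x = +50 mm, y = 0, its top at 65 mm.
- ridge_top (a point): Middle of the ridge's upper edge, 50 mm above the table; axes as the stand. A section seated on the ridge has its centre 40.0 mm above the table, 10 mm below this point; a second one nested over it sits 5.7 mm higher (centre at 45.7 mm, its top edge at 61.3 mm).
- keeper (a joint): Angle (rad) of the red keeper arm (12 mm wide, underside 66 mm up) about the upright post; it stays where left, friction 0.02 N m. 0: closed against its stop, the arm lying over the ridge, pointing from the post to the stand's -x, 5 mm clear of seated sections. It opens counter-clockwise from above: at 1.57 it points to the stand's -y, clear of the ridge; limit 2.2.
- keeper_knob (a point): Centre of the black upright round knob at the free end of the keeper arm, 60 mm from the post's axis: 12 mm in diameter, 18 mm tall (71 to 89 mm above the table, this point at 80). Pinch it or push it sideways to turn the arm.
- eraser: Loose white eraser in a blue sleeve, 20 x 42 x 12 mm, lying on the table; leave alone. Origin: centre of its underside.
- weight: Loose small brass balance weight with a knob, 22 mm across, 22 mm high, standing on the table; leave alone. Origin: centre of its underside.
Mind the look-alikes: they are no part of the job. Of the things shaped like the brass, the brass one is meant.

How it is judged:
On the way, in this order (a step that is already met when the one before it is completed fails the run):
1. the aluminium section is nested on the ridge, centred, and let go (x of alu_center in the frame of stand between -0.004 and 0.004 m and y of alu_center in the frame of stand between -0.004 and 0.004 m and z of alu_center in the frame of stand between 0.0375 and 0.0425 m and angle between alu_center's own z axis and vertical below 0.08 rad and angle between the y axis of alu_center and the y axis of stand, either way round below 0.08 rad and contact force between the fingers and alu below 0.1 N), for 0.2 s.
2. the brass section is nested over the aluminium one, centred, and let go (x of alu_center in the frame of stand between -0.004 and 0.004 m and y of alu_center in the frame of stand between -0.004 and 0.004 m and z of alu_center in the frame of stand between 0.0375 and 0.0425 m and angle between each of alu_center, brass_center's own z axis and vertical below 0.08 rad and angle between the y axis of alu_center and the y axis of stand, either way round below 0.08 rad and x of brass_center in the frame of alu_center between -0.003 and 0.003 m and y of brass_center in the frame of alu_center between -0.004 and 0.004 m and z of brass_center in the frame of alu_center between 0.0035 and 0.0078 m and angle between the y axis of brass_center and the y axis of alu_center, either way round below 0.08 rad and contact force between the fingers and brass below 0.1 N), for 0.2 s.
3. the keeper is swung home over them (value of joint keeper below 0.12 rad), for 0.1 s.
At the end, for the whole second after the job is handed in: Aluminium seated on the ridge (height within 2.5 mm, centred within 4 mm), brass nested on it (height within 2 mm, 3 mm across, 4 mm along), both level and in line within 0.08 rad, keeper closed within 0.12 rad, sections at rest (x of alu_center in the frame of stand between -0.004 and 0.004 m and y of alu_center in the frame of stand between -0.004 and 0.004 m and z of alu_center in the frame of stand between 0.0375 and 0.0425 m and angle between each of alu_center, brass_center's own z axis and vertical below 0.08 rad and angle between the y axis of alu_center and the y axis of stand, either way round below 0.08 rad and x of brass_center in the frame of alu_center between -0.003 and 0.003 m and y of brass_center in the frame of alu_center between -0.004 and 0.004 m and z of brass_center in the frame of alu_center between 0.0035 and 0.0078 m and angle between the y axis of brass_center and the y axis of alu_center, either way round below 0.08 rad and value of joint keeper below 0.12 rad and linear speed of each of alu, brass below 0.01 m/s); the robot touches nothing.
It fails at once if the eraser or the balance weight is pushed more than 20 mm (distance of any of eraser, weight from where it was at the start of the episode above 0.02 m).
It also fails if it takes over 69 s, if anything falls off the work surface, if the arm or the gripper's body presses on something with over 40 N, if the wrist force passes 120 N, or if a joint passes its speed limit or range.

## Working session

There is one attempt and no reset: what is moved stays moved. The work goes in short steps, Python scripts to look and compute and a tool call to move; the robot and the scene stay as the last step left them, time stands still between calls to the robot, and variables do not carry over. Pictures are saved under pics/ and viewed, at most 10 in all, crops included, and the job is handed in when it is done.

Besides the shell and the picture viewer there is one more tool, called after ">>>" by a JSON object that holds its "op" and its "data". servo_tool: Moves the arm, as the interface text tells. Its arguments: {"type":"object","properties":{"plan":{"type":"array","items":{"type":"array","items":{"type":"number"}}},"force":{"type":"number"}},"required":["plan"]}

```bash
mkdir -p pics; ls; cat > h.py <<'E'
import numpy as np, cv2, json
from workcell import bot
from scipy.spatial.transform import Rotation as Ro
def grab(n,save=None):
    s=bot.observe(); d=bot.grab_frame(n)
    if save: cv2.imwrite('pics/'+save,d['frame'])
    if n=='wrist':
        T=np.array(d['T_tool_cam']); Rt=Ro.from_euler('xyz',s['tool_rot']).as_matrix()
        Rwc=Rt@T[:3,:3]; c=Rt@T[:3,3]+np.array(s['position'])
        d['R']=Rwc.T; d['t']=-Rwc.T@c
    d['R']=np.array(d['R']);d['t']=np.array(d['t']);d['mtx']=np.array(d['mtx']); return d
def ray(d,uv,z):
    uv=np.atleast_2d(np.array(uv,float)); c=-d['R'].T@d['t']
    v=(d['R'].T@np.linalg.inv(d['mtx'])@np.c_[uv,np.ones(len(uv))].T).T
    return c+v*((z-c[2])/v[:,2])[:,None]
def proj(d,X):
    p=(d['mtx']@(d['R']@np.atleast_2d(X).T+d['t'][:,None])).T; return p[:,:2]/p[:,2:]
E
python3 - <<'E'
from h import *
s=bot.observe(); print(s)
for n in('scene','top'):
    d=grab(n,n+'0.png'); print(n,-d['R'].T@d['t'],d['R'][2],d['mtx'][0,0])
print(bot.grab_frame('wrist')['T_tool_cam'])
E
```

```text
pics
{'clock': 0.0, 'qpos': array([-1.20621625,  0.52204534, -0.03631364,  1.60000331,  0.02120411,
        1.02107664, -0.1127978 ]), 'qd': array([ 8.60494423e-05, -5.38821107e-05, -2.31740884e-04,  8.58351284e-04,
       -1.59406890e-03,  2.10950840e-03,  7.62514566e-04]), 'joint_efforts': array([-8.59897318e-05, -9.27117133e+01,  1.97999507e+00, -3.69935453e+01,
        1.79316220e-02,  7.97329325e-03,  5.85257112e-05]), 'position': array([0.263158  , 0.56653045, 0.23070804]), 'tool_rot': array([-3.14044873e+00,  9.14215527e-05,  2.70679499e+00]), 'force': array([-0.4890398 , -0.07667698, -0.10528125]), 'moment': array([-0.00755253,  0.03395727, -0.04990936]), 'finger_force': 0.0, 'grip_width': 0.08527436123929859}
scene [ 0.14924362 -0.70686588  0.58015906] [ 0.44641361  0.72643064 -0.52250686] 539.5750363197938
top [0.27478076 0.00870081 1.31627228] [ 0.22639812 -0.01467588 -0.97392428] 594.5703169301934
[[-1.94499405e-04 -9.47164442e-01 -3.20748315e-01  8.27064876e-02]
 [ 9.99999401e-01 -5.29692037e-04  9.57779542e-04 -1.25806768e-03]
 [-1.07707255e-03 -3.20747937e-01  9.47163978e-01 -1.42837009e-01]
 [ 0.00000000e+00  0.00000000e+00  0.00000000e+00  1.00000000e+00]]
```

View pics/top0.png

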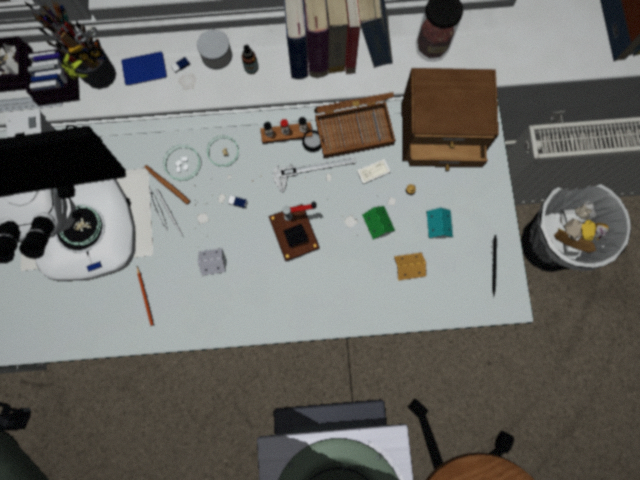

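View pics/scene0.png

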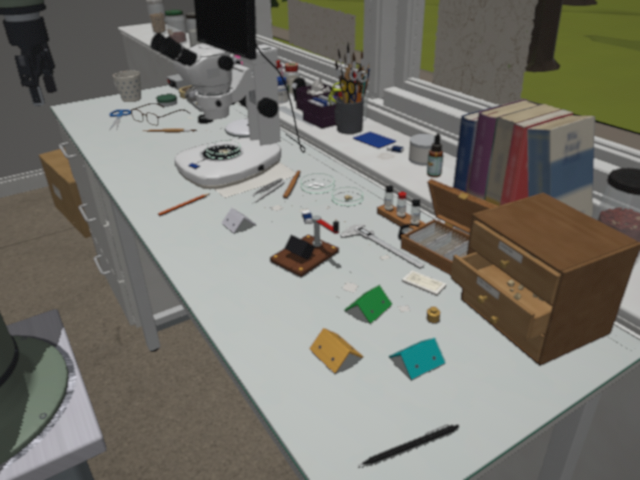

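Top view: aluminium at (211,262), stand (295,235) with red keeper at (300,210), brass at (410,266). Look-alikes: green section (378,222), teal section (440,223). Leave alone: weight (410,189), eraser (237,202). I choose yellow (410,266) for the brass and grey (211,262) for the aluminium, and check both in one crop along with the measurements.

```bash
python3 - <<'E'
from h import *
d=grab('top'); f=d['frame']
c=cv2.resize(f[170:300,190:455],None,fx=3,fy=3,interpolation=cv2.INTER_CUBIC); cv2.imwrite('pics/crop0.png',c)
hsv=cv2.cvtColor(f,cv2.COLOR_BGR2HSV)
print(hsv[262,211],hsv[266,410],hsv[235,285],hsv[222,340],hsv[300,300],hsv[235,296],hsv[210,301])
for n,uv,z in(('alu',(211,262),.02),('brass',(410,266),.02),('stand',(295,235),.012),('green',(378,222),.02),('weight',(410,189),.01),('eraser',(237,202),.006)):
    print(n,ray(d,uv,z).round(3))
E
```

```text
[116  14 148] [ 19 172 144] [ 11 117  37] [ 83  11 178] [ 83  11 180] [140  85   9] [  2 208 113]
alu [[0.529 0.238 0.02 ]]
brass [[ 0.484 -0.199  0.02 ]]
stand [[0.576 0.049 0.012]]
green [[ 0.589 -0.139  0.02 ]]
weight [[ 0.663 -0.222  0.01 ]]
eraser [[0.666 0.176 0.006]]
```

View pics/crop0.png

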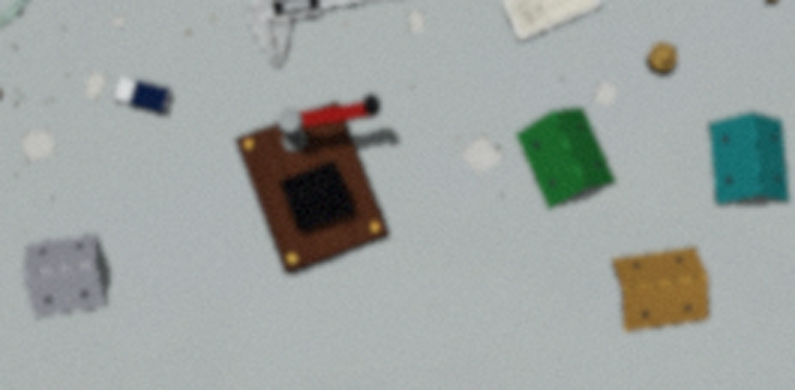

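The crop confirms it: grey aluminium at crop (65,275), yellow brass at (663,290) with its ridge line, and green and teal rejected. The keeper is open and points to the stand's -y. Next I'll fly over the aluminium for a close measurement.

```bash
cat >> h.py <<'E'
def rel(*wps):
    "each wp: (xyz, yaw deg) -> shift cm, wz deg in present tool axes"
    s=bot.observe(); Rt=Ro.from_euler('xyz',s['tool_rot']).as_matrix(); p=np.array(s['position'])
    print('at',p.round(4),'rot',np.degrees(s['tool_rot']).round(2),'t',round(s['clock'],2))
    for X,yaw in wps:
        Rd=Ro.from_euler('xyz',[np.pi,0,np.radians(yaw)]).as_matrix()
        print('shift cm',(Rt.T@(np.array(X)-p)*100).round(2),'rotvec deg',Ro.from_matrix(Rt.T@Rd).as_rotvec(degrees=True).round(2))
E
python3 - <<'E'
from h import *
rel(([.34,.36,.2],170),([.525,.238,.16],186))
E
```

```text
at [0.2632 0.5667 0.231 ] rot [-179.96    0.    155.09] t 0.2
shift cm [-15.67 -15.51   3.11] rotvec deg [ -0.04  -0.   -14.91]
shift cm [-37.59 -18.78   7.11] rotvec deg [-4.000e-02 -1.000e-02 -3.091e+01]
```

>>> {"op": "servo_tool", "data": {"plan": [[8.5,-4,-4,0.8,0,0,-4],[8.5,-8,-8,1.6,0,0,-8],[8.5,-12,-12,2.4,0,0,-12],[8.5,-15.7,-15.5,3.1,0,0,-15],[8.5,-20,-16,4,0,0,-19],[8.5,-24.5,-17,5,0,0,-23],[8.5,-29,-17.5,6,0,0,-27],[8.5,-33.5,-18.2,7.1,0,0,-31],[8.5,-37.6,-18.8,7.1,0,0,-31],[8.5,-37.6,-18.8,7.1,0,0,-31]]}}

```text
clock: 1.2
position: [0.5294, 0.2328, 0.1595]
tool_rot: [-3.139, 0.001, -3.043]
force: [-1.4, -0.4, 0.7]
grip_width: 0.0849
finger_force: 0.0
```

```bash
python3 - <<'E'
from h import *
d=grab('wrist','w1.png'); rel(([.525,.238,.16],186))
print(proj(d,[[.529,.238,.02]]))
E
```

```text
at [0.527  0.2353 0.1596] rot [-1.7995e+02 -2.0000e-02 -1.7419e+02] t 1.25
shift cm [ 0.17  0.29 -0.04] rotvec deg [-0.05 -0.02 -0.19]
[[322.66365831 228.28400063]]
```

View pics/w1.png

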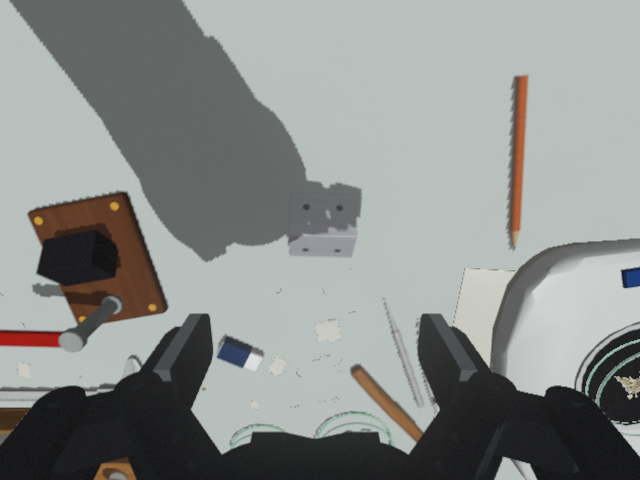

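The wrist view shows the aluminium at (323,222), half in shadow; stand at the left (90,255), eraser (240,352). I need a zoomed, contrast-stretched crop for its corners, and use it to look at the stand too.

```bash
python3 - <<'E'
from h import *
f=cv2.imread('pics/w1.png')
a=cv2.resize(f[170:270,260:390],None,fx=5,fy=5,interpolation=cv2.INTER_CUBIC)
a=cv2.createCLAHE(3,(4,4)).apply(cv2.cvtColor(a,cv2.COLOR_BGR2GRAY))
cv2.imwrite('pics/c1.png',a)
E
```

```text
(no output)
```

View pics/c1.png

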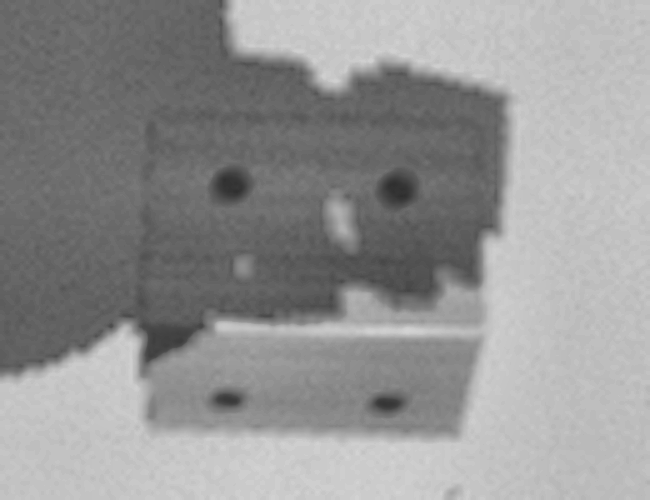

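Crop corners: near leg edge (152,112)-(480,112), ridge (138,322)-(485,330), far edge (150,430)-(460,436).

```bash
python3 - <<'E'
from h import *
d=grab('wrist')
P=lambda q:np.array(q)/5+[260,170]
def rep(uv,z):
    X=ray(d,uv,z); L=X[1]-X[0]; a=np.degrees(np.arctan2(-L[0],L[1])); print(X.mean(0).round(4),'len',np.linalg.norm(L).round(4),'yaw',a.round(2))
for q,z in(([(152,112),(480,112)],.003),([(138,322),(485,330)],.031),([(150,430),(460,436)],.003)): rep(P(q),z)
# stand base top corners & keeper from frame
hsv=cv2.cvtColor(d['frame'],cv2.COLOR_BGR2HSV)
m=cv2.inRange(hsv,(0,70,20),(20,255,140)); m[:170]=0;m[340:]=0;m[:,230:]=0
cv2.imwrite('pics/m.png',m); c=max(cv2.findContours(m,0,2)[0],key=cv2.contourArea)
h=cv2.convexHull(c); ap=cv2.approxPolyDP(h,4,True)[:,0]; print(ap)
print(ray(d,ap,.012).round(4))
# ridge hsv
print(hsv[255,75],hsv[245,100],hsv[265,60],hsv[230,60])
rel(([.525,.238,.05],185))
E
```

```text
[0.5005 0.2387 0.003 ] len 0.0544 yaw 5.8
[0.5289 0.2405 0.031 ] len 0.0542 yaw 4.42
[0.5573 0.2429 0.003 ] len 0.0545 yaw 4.61
[[123 196]
 [163 310]
 [ 75 325]
 [ 25 215]]
[[ 0.5181  0.078   0.012 ]
 [ 0.6192  0.1067  0.012 ]
 [ 0.6429  0.0265  0.012 ]
 [ 0.5422 -0.0031  0.012 ]]
[130  26  30] [45 20 26] [108  41  31] [ 11 151  91]
at [0.5255 0.237  0.1598] rot [-1.7999e+02 -4.0000e-02 -1.7404e+02] t 1.3
shift cm [ 0.03  0.11 10.98] rotvec deg [-0.01 -0.04  0.96]
```

>>> {"op": "servo_tool", "data": {"plan": [[8.5,-0.4,0.3,3,0,0,1.1],[8.5,-0.4,0.3,6,0,0,1.1],[8.5,-0.4,0.3,9,0,0,1.1],[8.5,-0.4,0.3,11.5,0,0,1.1],[8.5,-0.4,0.3,13.5,0,0,1.1],[8.5,-0.4,0.3,14.6,0,0,1.1],[8.5,-0.4,0.3,15.3,0,0,1.1],[8.5,-0.4,0.3,15.3,0,0,1.1],[8.5,-0.4,0.3,15.3,0,0,1.1]]}}

```text
clock: 2.2
position: [0.529, 0.2417, 0.0081]
tool_rot: [3.141, 0.001, -3.054]
force: [0.7, -0.6, -0.3]
grip_width: 0.0851
finger_force: 0.0
```

>>> {"op": "servo_tool", "data": {"plan": [[5,0,0,0,0,0,0],[5,0,0,0,0,0,0],[5,0,0,0,0,0,0],[5,0,0,0,0,0,0],[5,0,0,0,0,0,0],[5,0,0,0,0,0,0],[5,0,0,0,0,0,0],[5,0,0,0,0,0,0]], "force": 25}}

```text
clock: 3.0
position: [0.5291, 0.2416, 0.008]
tool_rot: [3.141, 0.001, -3.055]
force: [-1.0, -1.8, 7.5]
grip_width: 0.053
finger_force: 26.0
```

>>> {"op": "servo_tool", "data": {"plan": [[5,0,0,-3,0,0,0],[5,0,0,-7,0,0,0],[5,0,0,-11,0,0,0],[5,-1,-3,-14,0,0,-2],[5,-2,-7,-16.2,0,0,-5],[5,-3.5,-11,-16.2,0,0,-8],[5,-5,-15,-16.2,0,0,-11.3],[5,-5.5,-18,-16.2,0,0,-11.3],[5,-5.5,-19,-16.2,0,0,-11.3],[5,-5.5,-19,-16.2,0,0,-11.3]]}}

```text
clock: 4.0
position: [0.6, 0.0552, 0.1694]
tool_rot: [-3.141, -0.0, -2.86]
force: [-0.1, 1.1, -1.0]
grip_width: 0.0535
finger_force: 27.1
```

>>> {"op": "servo_tool", "data": {"plan": [[5,0,0,0,0,0,0],[5,0,0,0,0,0,0]]}}

```text
clock: 4.2
position: [0.5998, 0.0587, 0.1694]
tool_rot: [3.141, 0.0, -2.855]
force: [0.1, 0.1, -0.4]
grip_width: 0.053
finger_force: 27.1
```

```bash
python3 - <<'E'
from h import *
rel(([.568,.048,.17],196.3))
d=grab('wrist','w2.png'); f=d['frame']
hsv=cv2.cvtColor(f,cv2.COLOR_BGR2HSV)
p=proj(d,[[.568,.048,.05]])[0]; print(p)
x,y=p.astype(int); 
a=f[max(0,y-130):y+130,max(0,x-170):x+170]; print(max(0,x-170),max(0,y-130))
a=cv2.resize(a,None,fx=2.2,fy=2.2,interpolation=cv2.INTER_CUBIC)
a=np.clip(255*(a/255.)**.5,0,255).astype('uint8'); cv2.imwrite('pics/c2.png',a); print(a.shape)
E
```

```text
at [0.5998 0.0587 0.1694] rot [ 1.7997e+02  1.0000e-02 -1.6360e+02] t 4.2
shift cm [ 3.35 -0.12 -0.06] rotvec deg [0.03 0.01 0.1 ]
[313.95743618 191.98187299]
143 61
(572, 748, 3)
```

View pics/c2.png

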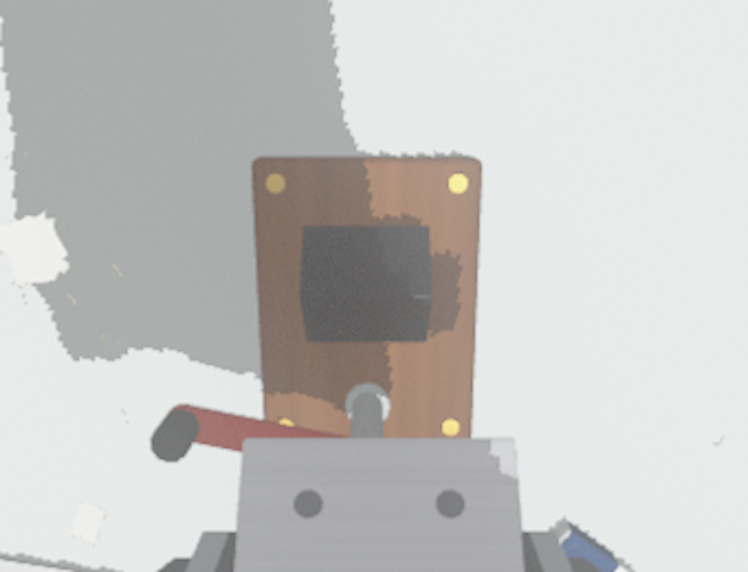

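The crop shows stand and ridge clearly: base near corners (253,160)/(481,160), sides to (266,435)/(471,435), ridge ends (300,293)/(431,296), post (368,405), keeper knob (175,435).

```bash
python3 - <<'E'
from h import *
d=grab('wrist')
P=lambda q:np.array(q)/2.2+[143,61]
def rep(n,q,z):
    X=ray(d,P(q),z); L=X[1]-X[0]; print(n,X.mean(0).round(4),'len',np.linalg.norm(L).round(4),'yaw',np.degrees(np.arctan2(-L[0],L[1])).round(2)); return X
# image left is -y
a=rep('near',[(253,158),(481,158)],.012)
b=rep('row435',[(266,435),(471,435)],.012)
v=b.mean(0)-a.mean(0); print('mid axis yaw',np.degrees(np.arctan2(v[1],v[0])))
rep('ridge',[(300,293),(431,296)],.05)
rep('screws',[(276,183),(458,183)],.012)
u=v/np.linalg.norm(v); print('origin from near edge',(a.mean(0)+.043*u).round(4))
print('post',ray(d,P([(368,400)]),.0).round(4))
print('alu held near edge', [ray(d,P([q]),.1694-.008+.003).round(4) for q in[(243,438),(514,438)]])
E
```

```text
near [0.5308 0.0334 0.012 ] len 0.0818 yaw 16.38
row435 [0.6329 0.0636 0.012 ] len 0.0823 yaw 16.35
mid axis yaw 16.45539428091605
ridge [0.5711 0.045  0.05  ] len 0.0433 yaw 15.04
screws [0.5391 0.0358 0.012 ] len 0.0659 yaw 16.38
origin from near edge [0.572  0.0456 0.012 ]
post [[0.6227 0.0603 0.    ]]
alu held near edge [array([[0.5832, 0.0249, 0.1644]]), array([[0.5681, 0.0763, 0.1644]])]
```

>>> {"op": "servo_tool", "data": {"plan": [[5,1.6,-0.2,0,0,0,0],[5,3.15,-0.4,2,0,0,0],[5,3.15,-0.4,5,0,0,0],[5,3.15,-0.4,8,0,0,0],[5,3.15,-0.4,10.5,0,0,0],[5,3.15,-0.4,12,0,0,0],[5,3.15,-0.4,12.8,0,0,0],[5,3.15,-0.4,13.2,0,0,0],[5,3.15,-0.4,13.2,0,0,0],[5,3.15,-0.4,13.2,0,0,0]]}}

```text
clock: 5.3
position: [0.5714, 0.0442, 0.0381]
tool_rot: [-3.141, 0.001, -2.857]
force: [0.3, -0.8, -1.1]
grip_width: 0.0533
finger_force: 27.1
```

>>> {"op": "servo_tool", "data": {"plan": [[5,0,0,0.1,0,0,0],[5,0,0,0.2,0,0,0],[5,0,0,0.2,0,0,0],[5,0,0,0.2,0,0,0]]}}

```text
clock: 5.7
position: [0.571, 0.0442, 0.0354]
tool_rot: [-3.142, 0.0, -2.857]
force: [0.3, 0.2, -0.9]
grip_width: 0.0535
finger_force: 27.1
```

>>> {"op": "servo_tool", "data": {"plan": [[5,0,0.15,0.1,0,0,0],[5,0,0.15,0.2,0,0,0],[5,0,0.15,0.2,0,0,0],[5,0,0.15,0.2,0,0,0]]}}

```text
clock: 6.1
position: [0.5705, 0.0456, 0.0342]
tool_rot: [-3.141, 0.0, -2.857]
force: [-6.8, -1.7, 20.4]
grip_width: 0.0529
finger_force: 28.9
```

>>> {"op": "servo_tool", "data": {"plan": [[5,0.1,0,0,0,0,0],[5,0.2,0,0,0,0,0],[5,0.2,0,0,0,0,0],[5,0.2,0,0,0,0,0]]}}

```text
clock: 6.5
position: [0.5686, 0.0451, 0.0332]
tool_rot: [3.142, -0.0, -2.857]
force: [0.8, -0.8, -0.3]
grip_width: 0.0532
finger_force: 27.1
```

>>> {"op": "servo_tool", "data": {"plan": [[5,0,0,0.1,0,0,0],[8.5,0,0,0.1,0,0,0],[8.5,0,0,0.1,0,0,0],[8.5,0,0,0.1,0,0,0],[8.5,0,0,0.1,0,0,0],[8.5,0,0,0.1,0,0,0],[8.5,0,0,-2,0,0,0],[8.5,0,0,-5,0,0,0],[8.5,-1,0,-9,0,0,0],[8.5,-3.2,0,-13.3,0,0,0]]}}

```text
clock: 7.5
position: [0.5983, 0.0535, 0.1675]
tool_rot: [3.142, -0.002, -2.858]
force: [0.6, 0.6, -0.0]
grip_width: 0.0851
finger_force: 0.0
```

>>> {"op": "servo_tool", "data": {"plan": [[8.5,0,0,0,0,0,0],[8.5,0,0,0,0,0,0]]}}

```text
clock: 7.7
position: [0.5997, 0.0541, 0.167]
tool_rot: [-3.141, 0.001, -2.857]
force: [-0.6, -0.6, -1.1]
grip_width: 0.0851
finger_force: 0.0
```

```bash
python3 - <<'E'
from h import *
rel(([.60,.055,.17],196.3))
d=grab('wrist'); f=d['frame']
p=proj(d,[[.572,.0456,.05]])[0]; print(p)
x,y=p.astype(int); x0,y0=x-120,max(0,y-90); print(x0,y0)
a=cv2.resize(f[y0:y0+180,x0:x0+240],None,fx=3,fy=3,interpolation=cv2.INTER_CUBIC)
cv2.imwrite('pics/c3.png',np.clip(255*(a/255.)**.5,0,255).astype('uint8'))
E
```

```text
at [0.5997 0.0541 0.167 ] rot [-1.7999e+02  8.0000e-02 -1.6371e+02] t 7.7
shift cm [-0.05  0.08 -0.3 ] rotvec deg [-0.01  0.08 -0.01]
[315.27908107 198.60098237]
195 108
```

View pics/c3.png

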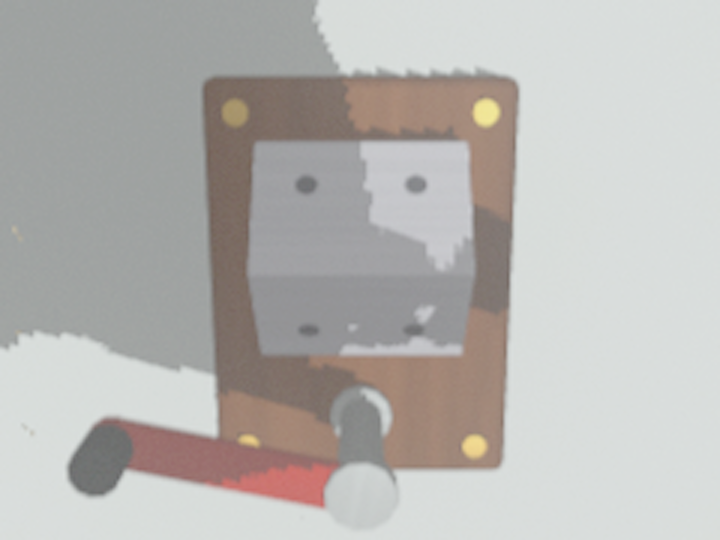

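The aluminium sits level on the ridge: near leg edge (254,141)-(469,141), ridge (247,273)-(475,273), base edge (204,78)-(518,78), knob at (100,455). I'll check the centring and get the brass from the top view.

```bash
python3 - <<'E'
from h import *
d=grab('wrist'); P=lambda q:np.array(q)/3+[195,108]
th=np.radians(16.4); R=np.array([[np.cos(th),np.sin(th)],[-np.sin(th),np.cos(th)]])
def rep(n,q,z):
    X=ray(d,P(q),z); L=X[1]-X[0]; m=X.mean(0); print(n,m.round(4),'stand',(R@(m[:2]-[.572,.0456])).round(4),'len',np.linalg.norm(L).round(4),'yaw',np.degrees(np.arctan2(-L[0],L[1])).round(2))
rep('base',[(204,78),(518,78)],.012)
rep('base far',[(222,463),(502,467)],.012)
rep('alu near',[(254,141),(469,141)],.0273)
rep('alu far',[(261,355),(462,355)],.0273)
rep('alu ridge',[(247,273),(475,273)],.0555)
print('knob top',ray(d,P([(110,440)]),.089))
rel(([.50,-.19,.17],184))
E
```

```text
base [0.5291 0.0332 0.012 ] stand [-0.0446  0.0003] len 0.0817 yaw 16.27
base far [0.6331 0.064  0.012 ] stand [0.0638 0.0004] len 0.0818 yaw 15.37
alu near [0.5432 0.0374 0.0273] stand [-0.03    0.0003] len 0.054 yaw 16.27
alu far [0.5968 0.0531 0.0273] stand [0.026  0.0002] len 0.0538 yaw 16.26
alu ridge [0.5698 0.045  0.0555] stand [-0.0022  0.0001] len 0.0536 yaw 16.26
knob top [[0.61308583 0.00148755 0.089     ]]
at [0.5985 0.0538 0.1653] rot [ 1.8000e+02 -1.0000e-01 -1.6371e+02] t 7.8
shift cm [ 16.29 -20.64  -0.44] rotvec deg [-1.000e-02 -1.000e-01  1.229e+01]
```

>>> {"op": "servo_tool", "data": {"plan": [[8.5,3,-3.5,0,0,0,2],[8.5,6,-7,0,0,0,4],[8.5,9,-10.5,0,0,0,6],[8.5,12,-14,0,0,0,8],[8.5,15,-17.5,0,0,0,10],[8.5,18.5,-21,0,0,0,12.3],[8.5,18.5,-21,0,0,0,12.3],[8.5,18.5,-21,0,0,0,12.3],[8.5,18.5,-21,0,0,0,12.3]]}}

```text
clock: 8.7
position: [0.4806, -0.1984, 0.1657]
tool_rot: [3.141, -0.001, -3.071]
force: [0.6, 0.4, -0.6]
grip_width: 0.0848
finger_force: 0.0
```

```bash
python3 - <<'E'
from h import *
rel(([.484,-.199,.17],184))
d=grab('wrist','w4.png'); f=d['frame']
p=proj(d,[[.484,-.199,.02]])[0]; print(p)
x,y=p.astype(int); x0,y0=x-70,max(0,y-60); print(x0,y0)
a=cv2.resize(f[y0:y0+120,x0:x0+140],None,fx=5,fy=5,interpolation=cv2.INTER_CUBIC)
cv2.imwrite('pics/c4.png',np.clip(255*(a/255.)**.6,0,255).astype('uint8'))
E
```

```text
at [ 0.4806 -0.1984  0.1657] rot [ 1.7995e+02 -5.0000e-02 -1.7594e+02] t 8.7
shift cm [-0.33 -0.08 -0.43] rotvec deg [ 0.05 -0.05  0.06]
[314.69442355 230.17312679]
244 170
```

View pics/c4.png

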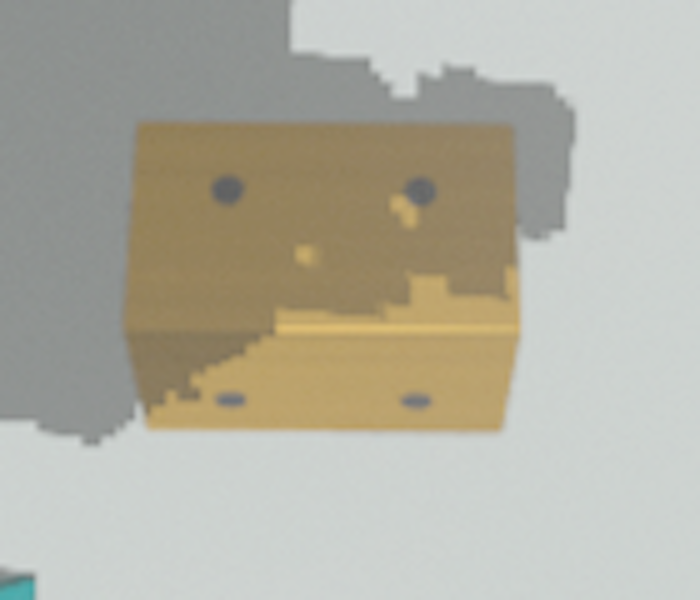

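The brass section is clear: near edge (136,122)-(515,124), ridge (123,330)-(521,332), far edge (147,430)-(502,431). It lies in line with the tool.

```bash
python3 - <<'E'
from h import *
d=grab('wrist'); P=lambda q:np.array(q)/5+[244,170]
def rep(q,z):
    X=ray(d,P(q),z); L=X[1]-X[0]; print(X.mean(0).round(4),'len',np.linalg.norm(L).round(4),'yaw',np.degrees(np.arctan2(-L[0],L[1])).round(2)); return X.mean(0)
a=rep([(136,122),(515,124)],.003);c=rep([(123,330),(521,332)],.031);b=rep([(147,430),(502,431)],.003)
m=(a+b+2*c)/4; m[2]=.008; print(m); rel((m,184.2))
E
```

```text
[ 0.4583 -0.2054  0.003 ] len 0.0643 yaw 3.75
[ 0.4864 -0.2037  0.031 ] len 0.0636 yaw 3.74
[ 0.5139 -0.2019  0.003 ] len 0.0637 yaw 3.87
[ 0.48623199 -0.20367259  0.008     ]
at [ 0.481  -0.1982  0.1659] rot [ 1.7997e+02 -3.0000e-02 -1.7590e+02] t 8.8
shift cm [-0.5  -0.59 15.79] rotvec deg [ 0.03 -0.03 -0.1 ]
```

>>> {"op": "servo_tool", "data": {"plan": [[8.5,-0.5,-0.6,3,0,0,0.3],[8.5,-0.5,-0.6,6.5,0,0,0.3],[8.5,-0.5,-0.6,9.5,0,0,0.3],[8.5,-0.5,-0.6,12,0,0,0.3],[8.5,-0.5,-0.6,14,0,0,0.3],[8.5,-0.5,-0.6,15.2,0,0,0.3],[8.5,-0.5,-0.6,15.8,0,0,0.3],[8.5,-0.5,-0.6,15.8,0,0,0.3],[8.5,-0.5,-0.6,15.8,0,0,0.3]]}}

```text
clock: 9.7
position: [0.4865, -0.2051, 0.009]
tool_rot: [-3.141, 0.001, -3.077]
force: [-0.1, 0.4, -0.1]
grip_width: 0.0851
finger_force: 0.0
```

>>> {"op": "servo_tool", "data": {"plan": [[6,0,0,0,0,0,0],[6,0,0,0,0,0,0],[6,0,0,0,0,0,0],[6,0,0,0,0,0,0],[6,0,0,0,0,0,0],[6,0,0,0,0,0,0],[6,0,0,0,0,0,0],[6,0,0,0,0,0,0]], "force": 35}}

```text
clock: 10.5
position: [0.4866, -0.2056, 0.0093]
tool_rot: [-3.141, 0.001, -3.078]
force: [-1.5, -1.2, 10.2]
grip_width: 0.0631
finger_force: 35.7
```

>>> {"op": "servo_tool", "data": {"plan": [[6,0,0,-3,0,0,0],[6,0,0,-7,0,0,0],[6,0,0,-11,0,0,0],[6,-1.5,3.5,-14,0,0,-2],[6,-3,7.5,-14,0,0,-4],[6,-4.5,11.5,-14,0,0,-6],[6,-6,15.5,-14,0,0,-8],[6,-7.5,19.5,-14,0,0,-10.5],[6,-9,23,-14,0,0,-12.7],[6,-9.8,24.5,-14,0,0,-12.7]]}}

```text
clock: 11.5
position: [0.5686, 0.0497, 0.1487]
tool_rot: [3.14, 0.001, -2.851]
force: [0.1, -0.3, -2.3]
grip_width: 0.0626
finger_force: 40.8
```

>>> {"op": "servo_tool", "data": {"plan": [[6,0,0,0,0,0,0],[6,0,0,0,0,0,0],[6,0,0,0,0,0,0],[6,0,0,0,0,0,0]]}}

```text
clock: 11.9
position: [0.5679, 0.0444, 0.1484]
tool_rot: [-3.141, -0.0, -2.857]
force: [0.2, 0.5, -1.1]
grip_width: 0.0626
finger_force: 40.8
```

```bash
python3 - <<'E'
from h import *
rel(([.5687,.0451,.042],196.3))
E
```

```text
at [0.5679 0.0444 0.1484] rot [-1.7998e+02 -1.0000e-02 -1.6372e+02] t 11.9
shift cm [-0.09  0.05 10.64] rotvec deg [-0.02 -0.01 -0.02]
```

>>> {"op": "servo_tool", "data": {"plan": [[6,-0.1,0.05,3,0,0,0],[6,-0.1,0.05,6,0,0,0],[6,-0.1,0.05,8,0,0,0],[6,-0.1,0.05,9.5,0,0,0],[6,-0.1,0.05,10.2,0,0,0],[6,-0.1,0.05,10.4,0,0,0],[6,-0.1,0.05,10.4,0,0,0],[6,-0.1,0.05,10.4,0,0,0]]}}

```text
clock: 12.7
position: [0.5694, 0.0465, 0.0452]
tool_rot: [-3.141, 0.001, -2.856]
force: [0.1, 0.4, -1.4]
grip_width: 0.0629
finger_force: 40.7
```

>>> {"op": "servo_tool", "data": {"plan": [[6,0.1,-0.1,0.1,0,0,0],[6,0.1,-0.1,0.25,0,0,0],[6,0.1,-0.1,0.4,0,0,0],[6,0.1,-0.1,0.4,0,0,0],[6,0.1,-0.1,0.4,0,0,0]]}}

```text
clock: 13.2
position: [0.5703, 0.0456, 0.0418]
tool_rot: [-3.141, 0.005, -2.856]
force: [3.1, 0.5, 11.7]
grip_width: 0.0627
finger_force: 41.9
```

>>> {"op": "servo_tool", "data": {"plan": [[6,-0.1,0,0,0,0,0],[6,-0.15,0,0,0,0,0],[6,-0.15,0,0,0,0,0],[6,-0.15,0,0,0,0,0]]}}

```text
clock: 13.6
position: [0.5709, 0.0458, 0.0413]
tool_rot: [-3.141, 0.003, -2.856]
force: [1.9, 0.3, 7.0]
grip_width: 0.0629
finger_force: 41.5
```

>>> {"op": "servo_tool", "data": {"plan": [[6,-0.1,0,0,0,0,0],[6,-0.1,0,0.1,0,0,0],[6,-0.1,0,0.1,0,0,0],[6,-0.1,0,0.1,0,0,0]]}}

```text
clock: 14.0
position: [0.572, 0.0461, 0.0402]
tool_rot: [-3.141, 0.003, -2.856]
force: [3.4, 1.1, 8.3]
grip_width: 0.0627
finger_force: 41.7
```

>>> {"op": "servo_tool", "data": {"plan": [[6,-0.1,0,0,0,0,0],[6,-0.15,0,0.05,0,0,0],[6,-0.15,0,0.05,0,0,0],[6,-0.15,0,0.05,0,0,0]]}}

```text
clock: 14.4
position: [0.5723, 0.0463, 0.0397]
tool_rot: [-3.141, 0.001, -2.856]
force: [-3.7, -0.1, 18.3]
grip_width: 0.0631
finger_force: 42.6
```

>>> {"op": "servo_tool", "data": {"plan": [[8.5,0,0,0,0,0,0],[8.5,0,0,0,0,0,0],[8.5,0,0,0,0,0,0],[8.5,0,0,0,0,0,0],[8.5,0,0,0,0,0,0],[8.5,0,0,-1.5,0,0,0],[8.5,0,0,-4,0,0,0],[8.5,0,0,-8,0,0,0],[8.5,-1.4,0,-11,0,0,0],[8.5,-2.8,0,-12.7,0,0,0]]}}

```text
clock: 15.4
position: [0.6, 0.0544, 0.1699]
tool_rot: [-3.141, 0.004, -2.856]
force: [-0.2, -0.6, -0.1]
grip_width: 0.0848
finger_force: 0.0
```

>>> {"op": "servo_tool", "data": {"plan": [[8.5,0,0,0,0,0,0],[8.5,0,0,0,0,0,0],[8.5,0,0,0,0,0,0]]}}

```text
clock: 15.7
position: [0.598, 0.054, 0.1653]
tool_rot: [3.142, -0.001, -2.856]
force: [-0.9, 0.1, -0.7]
grip_width: 0.0846
finger_force: 0.0
```

```bash
python3 - <<'E'
from h import *
rel(([.60,.055,.17],196.3))
d=grab('wrist'); f=d['frame']
p=proj(d,[[.572,.0456,.05]])[0]
x,y=p.astype(int); x0,y0=x-120,max(0,y-90); print(x0,y0)
a=cv2.resize(f[y0:y0+180,x0:x0+240],None,fx=3,fy=3,interpolation=cv2.INTER_CUBIC)
cv2.imwrite('pics/c5.png',np.clip(255*(a/255.)**.5,0,255).astype('uint8'))
E
```

```text
at [0.598  0.054  0.1653] rot [ 1.7999e+02 -8.0000e-02 -1.6362e+02] t 15.7
shift cm [-0.22  0.04 -0.47] rotvec deg [ 0.01 -0.08  0.08]
194 111
```

View pics/c5.png

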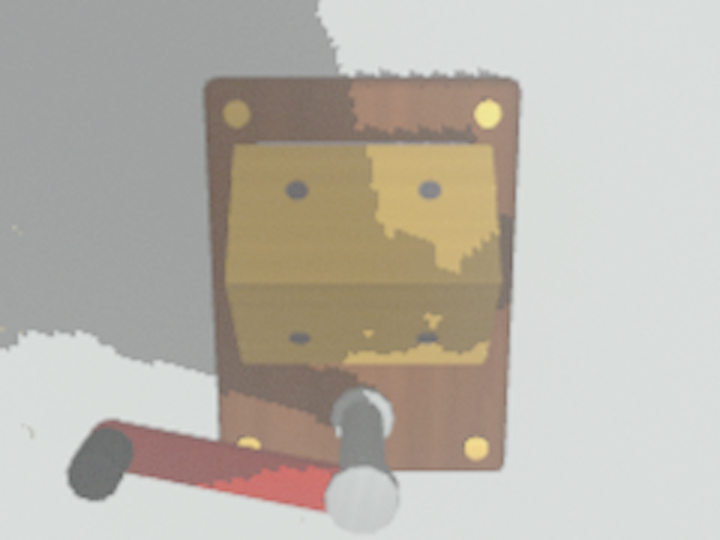

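The brass is nested: near edge (233,145)-(492,145), ridge (225,284)-(501,284), far edge (242,363)-(488,363); a strip of aluminium shows at (257-474,142). Knob at about (115,440) on its top.

```bash
python3 - <<'E'
from h import *
d=grab('wrist'); P=lambda q:np.array(q)/3+[194,111]
th=np.radians(16.4); R=np.array([[np.cos(th),np.sin(th)],[-np.sin(th),np.cos(th)]])
def rep(n,q,z):
    X=ray(d,P(q),z); L=X[1]-X[0]; m=X.mean(0); print(n,m.round(4),'stand',(R@(m[:2]-[.570,.0451])).round(4),'len',np.linalg.norm(L).round(4),'yaw',np.degrees(np.arctan2(-L[0],L[1])).round(2))
rep('base',[(205,78),(521,78)],.012)
rep('alu near',[(257,142),(474,142)],.0273)
rep('brass near',[(233,145),(492,145)],.033)
rep('brass far',[(242,363),(488,363)],.033)
rep('ridge',[(225,284),(501,284)],.0613)
K=ray(d,P([(113,443),(88,480)]),.089)[0]; print('knob top',K,'stand',R@(K[:2]-[.570,.0451]))
so=np.array([.570,.0451])
for a in (0,30,60,90): 
    c=R.T@(np.array([.05,0])+.06*np.array([-np.cos(np.radians(a)),-np.sin(np.radians(a))]))+so; print(a,c.round(4))
E
```

```text
base [0.5305 0.0336 0.012 ] stand [-0.0412  0.0001] len 0.0823 yaw 16.37
alu near [0.5445 0.0384 0.0273] stand [-0.0264  0.0007] len 0.0546 yaw 16.36
brass near [0.5449 0.0377 0.033 ] stand [-0.0262 -0.    ] len 0.0639 yaw 16.36
brass far [0.5986 0.0541 0.033 ] stand [0.03   0.0006] len 0.0647 yaw 16.35
ridge [0.5722 0.0458 0.0613] stand [0.0023 0.    ] len 0.0636 yaw 16.35
knob top [0.61470361 0.00230377 0.089     ] stand [ 0.03080165 -0.05367671]
0 [0.5604 0.0423]
30 [0.5766 0.0158]
60 [0.6039 0.0009]
90 [0.6349 0.0017]
```

>>> {"op": "servo_tool", "data": {"plan": [[5,0,-1.5,0,0,0,-8],[5,0,-3,0,0,0,-16],[5,0,-4.5,0.5,0,0,-24],[5,0,-5.7,1,0,0,-32],[5,0,-5.7,1.5,0,0,-40],[5,0,-5.7,2,0,0,-40],[5,0,-5.7,2.5,0,0,-40],[5,0,-5.7,2.5,0,0,-40]], "force": 20}}

```text
clock: 16.6
position: [0.6145, -0.0001, 0.1399]
tool_rot: [3.14, -0.001, -2.16]
force: [0.4, -0.3, 0.2]
grip_width: 0.0501
finger_force: 0.0
```

```bash
python3 - <<'E'
from h import *
s=bot.observe(); print(s['qpos'].round(2), s['grip_width'])
rel(([.614,-.0005,.077],236.4))
d=grab('wrist'); f=d['frame']
p=proj(d,[[.614,-.0005,.089],s['position']]); print(p)
x,y=p[0].astype(int); y0=min(y-110,480-240); x0=max(0,x-160); print(x0,y0)
a=cv2.resize(f[y0:y0+240,x0:x0+320],None,fx=2.3,fy=2.3,interpolation=cv2.INTER_CUBIC)
cv2.imwrite('pics/c6.png',np.clip(255*(a/255.)**.5,0,255).astype('uint8'))
E
```

```text
[ 0.1   0.62 -0.29  1.7   0.22  0.85  2.27] 0.05009253837372407
at [ 6.145e-01 -1.000e-04  1.399e-01] rot [ 1.7994e+02 -4.0000e-02 -1.2377e+02] t 16.6
shift cm [0.06 0.01 6.29] rotvec deg [ 0.06 -0.04 -0.17]
[[315.16547919 271.4894547 ]
 [315.13862435 318.04348265]]
155 161
```

View pics/c6.png

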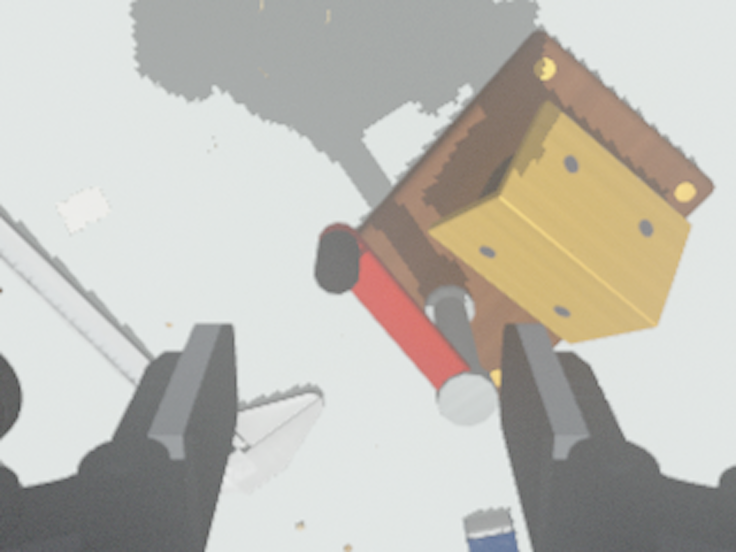

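The knob's top is at (337,272) in the crop, somewhat left of the finger centre line (369), and the post top is at (468,400). I'll recompute the knob position and arc.

```bash
python3 - <<'E'
from h import *
d=grab('wrist'); P=lambda q:np.array(q)/2.3+[155,161]
K=ray(d,P([(336,272)]),.089)[0]; Q=ray(d,P([(468,400)]),.073)[0]; print('knob',K.round(4),'post',Q.round(4),np.linalg.norm((K-Q)[:2]))
th=np.radians(16.4); R=np.array([[np.cos(th),np.sin(th)],[-np.sin(th),np.cos(th)]])
so=np.array([.571,.0453]); post=so+R.T@[.05,0]; print('post model',post.round(4))
v=R@(K[:2]-post); print('angle',np.degrees(np.arctan2(-v[1],-v[0])),np.linalg.norm(v))
a0=np.arctan2(-v[1],-v[0])
for a in [np.degrees(a0),75,60,45,30,15,0,-6]:
    c=post+R.T@(.06*np.array([-np.cos(np.radians(a)),-np.sin(np.radians(a))])); print(round(a,1)); rel((np.r_[c,.077],236.2))
E
```

```text
knob [ 0.624  -0.0008  0.089 ] post [0.6197 0.0597 0.073 ] 0.06059078980429172
post model [0.619  0.0594]
angle 78.349466662912 0.0603862142057927
78.3
at [ 0.6149 -0.      0.1408] rot [ 1.7999e+02 -1.0000e-02 -1.2370e+02] t 16.7
shift cm [-0.47 -0.77  6.38] rotvec deg [ 0.01 -0.01  0.1 ]
75
at [ 0.6149 -0.      0.1408] rot [ 1.7999e+02 -1.0000e-02 -1.2370e+02] t 16.7
shift cm [-0.26 -0.49  6.38] rotvec deg [ 0.01 -0.01  0.1 ]
60
at [ 0.6149 -0.      0.1408] rot [ 1.7999e+02 -1.0000e-02 -1.2370e+02] t 16.7
shift cm [0.46 0.9  6.38] rotvec deg [ 0.01 -0.01  0.1 ]
45
at [ 0.6149 -0.      0.1408] rot [ 1.7999e+02 -1.0000e-02 -1.2370e+02] t 16.7
shift cm [0.8  2.43 6.38] rotvec deg [ 0.01 -0.01  0.1 ]
30
at [ 0.6149 -0.      0.1408] rot [ 1.7999e+02 -1.0000e-02 -1.2370e+02] t 16.7
shift cm [0.74 3.99 6.38] rotvec deg [ 0.01 -0.01  0.1 ]
15
at [ 0.6149 -0.      0.1408] rot [ 1.7999e+02 -1.0000e-02 -1.2370e+02] t 16.7
shift cm [0.27 5.49 6.38] rotvec deg [ 0.01 -0.01  0.1 ]
0
at [ 0.6149 -0.      0.1408] rot [ 1.7999e+02 -1.0000e-02 -1.2370e+02] t 16.7
shift cm [-0.57  6.81  6.38] rotvec deg [ 0.01 -0.01  0.1 ]
-6
at [ 0.6149 -0.      0.1408] rot [ 1.7999e+02 -1.0000e-02 -1.2370e+02] t 16.7
shift cm [-1.    7.27  6.38] rotvec deg [ 0.01 -0.01  0.1 ]
```

>>> {"op": "servo_tool", "data": {"plan": [[5,-0.5,-0.8,0,0,0,0],[5,-0.5,-0.8,2,0,0,0],[5,-0.5,-0.8,4,0,0,0],[5,-0.5,-0.8,5.5,0,0,0],[5,-0.5,-0.8,6.3,0,0,0],[5,-0.5,-0.8,6.3,0,0,0],[2.2,-0.5,-0.8,6.3,0,0,0],[2.2,-0.5,-0.8,6.3,0,0,0],[2.2,-0.5,-0.8,6.3,0,0,0],[2.2,-0.5,-0.8,6.3,0,0,0]]}}

```text
clock: 17.7
position: [0.6247, -0.0007, 0.0783]
tool_rot: [-3.141, 0.0, -2.158]
force: [0.2, 0.1, -0.6]
grip_width: 0.0219
finger_force: 0.0
```

>>> {"op": "servo_tool", "data": {"plan": [[2.2,0.2,0.3,0,0,0,0],[2.2,0.6,1,0,0,0,0],[2.2,0.95,1.7,0,0,0,0],[2.2,1.15,2.4,0,0,0,0],[2.2,1.3,3.2,0,0,0,0],[2.2,1.3,4,0,0,0,0],[2.2,1.25,4.75,0,0,0,0],[2.2,1,5.5,0,0,0,0],[2.2,0.75,6.25,0,0,0,0],[2.2,0.75,6.25,0,0,0,0]]}}

```text
clock: 18.7
position: [0.5677, 0.0291, 0.0778]
tool_rot: [3.141, 0.0, -2.156]
force: [-0.5, -0.3, -0.7]
grip_width: 0.0223
finger_force: 0.0
```

>>> {"op": "servo_tool", "data": {"plan": [[2.2,-0.4,0.6,0,0,0,0],[2.2,-0.85,1.35,0,0,0,0],[2.2,-1.05,1.6,0,0,0,0],[2.2,-1.2,1.8,0,0,0,0],[2.2,-1.2,1.8,0,0,0,0]]}}

```text
clock: 19.2
position: [0.5599, 0.0479, 0.0778]
tool_rot: [-3.141, 0.0, -2.157]
force: [-0.4, 0.9, -0.6]
grip_width: 0.0221
finger_force: 0.0
```

>>> {"op": "servo_tool", "data": {"plan": [[2.2,-0.13,0.15,0,0,0,0],[2.2,-0.26,0.3,0,0,0,0],[2.2,-0.26,0.3,0,0,0,0]]}}

```text
clock: 19.5
position: [0.5594, 0.049, 0.0779]
tool_rot: [-3.14, -0.002, -2.16]
force: [4.1, -11.5, -1.1]
grip_width: 0.0221
finger_force: 5.2
```

>>> {"op": "servo_tool", "data": {"plan": [[2.2,0.15,-0.2,0,0,0,0],[2.2,0.3,-0.35,0,0,0,0],[2.2,0.3,-0.35,0,0,0,0],[2.2,0.3,-0.35,-1.5,0,0,0],[2.2,0.3,-0.35,-4,0,0,0],[2.2,0.3,-0.35,-8,0,0,0],[2.2,-3,2,-10,0,0,0],[2.2,-5,3,-10,0,0,0],[2.2,-5,3,-10,0,0,0],[2.2,-5,3,-10,0,0,0]]}}

```text
clock: 20.5
position: [0.5614, 0.11, 0.1785]
tool_rot: [-3.141, 0.0, -2.156]
force: [0.4, -1.0, -0.9]
grip_width: 0.0221
finger_force: 0.0
```

```bash
python3 - <<'E'
from h import *
s=bot.observe(); print(s['position'].round(4),s['force'].round(1))
d=grab('wrist'); f=d['frame']
p=proj(d,[[.571,.045,.05]])[0]; print(p)
x,y=p.astype(int); x0=max(0,x-130); y0=max(0,y-100); print(x0,y0)
a=cv2.resize(f[y0:y0+200,x0:x0+260],None,fx=2.8,fy=2.8,interpolation=cv2.INTER_CUBIC)
cv2.imwrite('pics/c7.png',np.clip(255*(a/255.)**.5,0,255).astype('uint8'))
E
```

```text
[0.5614 0.11   0.1785] [ 0.4 -1.  -0.9]
[255.23074793 169.22616799]
125 69
```

View pics/c7.png

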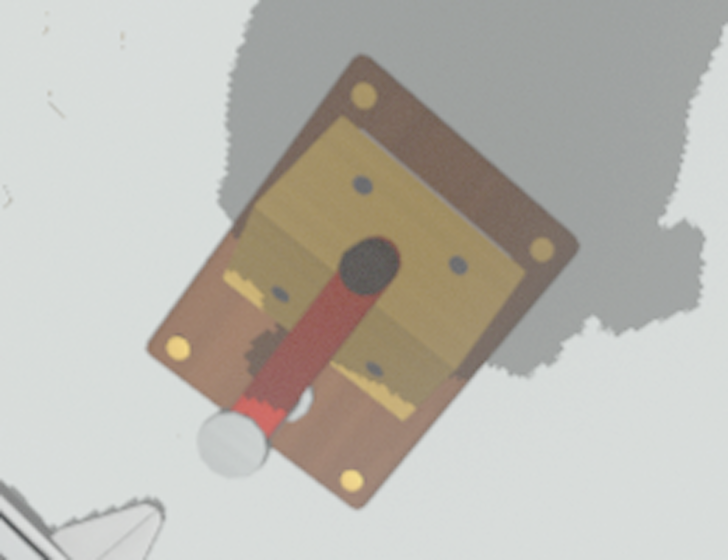

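The final view shows the keeper arm from post (233,443) to knob (370,265), across the middle of the ridge. The brass is nested squarely and nothing else has moved, so I'll hand in.

```bash
python3 -c "
from h import *
print(bot.job_done())"
```

```text
the job is handed in; nothing more can be done
None
```

Job handed in at about 20.5 s of the 69 s allowed: the aluminium is nested on the ridge, the brass nested over it, both centred to within about 1 mm by my camera measurements. The keeper is swung home against its stop, and the eraser and weight were not touched; the hand-in gave no verdict.

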